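# Feed a slide insert through the scanner's dust flap

### The job

Load the slide scanner: with the fingertips only, push the flat slide insert across the loading apron into line with the mouth and on through the hanging dust flap, until it has dropped off the sill and lies flat in the well inside. Then draw the fingers back out so that the flap swings shut behind it. Do not lift or pick up the insert, and leave the things standing around where they are.

Things in the scene. Friction and masses are not known exactly. Their poses are not given: they have to be found in the camera images.
- scanner: Fixed white slide scanner with an aluminium loading apron before it. Origin: on the bench below the middle of the mouth; x points along the lane into the scanner, y to the lane's left, z up (yaw only). In this frame (mm): the apron's top is 18 high and spans x -210 to 0, y -78 to +127. The chamber is 84 high up to x 137 (clear cover), 156 wide; the body behind it, x 137 to 267, is 100 high.
- mouth (a point): Middle of the mouth's lower edge, on the apron's top (18 mm above the bench). The mouth is upright, across the lane at x = 0, 136 mm wide (y -68 to +68 in the scanner's frame) and 60 mm high, under a steel hinge strip (x -6 to +4, 78 to 84 mm above the bench). Fingers tilted 35 to 45 degrees, tips pointing inward, can reach some 20 mm in under the strip; upright ones cannot.
- well (a point): Middle of the well's flat floor, 6 mm above the bench, inside the mouth: x 0 to +130 mm in the scanner's frame, y -68 to +68. The apron ends at x = 0 in a sill, a 12 mm step down to this floor. The insert tips over the sill once its middle is past it, its rear rising up to 12 mm; it drops in when its rear edge has been pushed past the sill, and then lies wholly below the flap.
- fence (a point): Middle of the top edge of the inner face of the straight fence on the lane's right (y = -68 mm in the scanner's frame). It stands 20 mm over the apron and runs along x from -210 mm to the mouth's right side. The lane's left side is open but for a flared guide, also 20 mm over the apron, from about (x -29, y +99) to (x +3, y +73), leading into the mouth.
- flap (a joint): Angle (rad) of the black dust flap hanging across the mouth, hinged along y at x = 0, 78 mm above the bench (scanner's frame). 0 is shut; it grows to 1.4 as the lower edge swings into the scanner, inwards only. 132 mm wide, 57 mm from hinge to lower edge (3 mm over the apron), weight bar inside. About 80 g: under 1 N pushes it in; left free it falls shut within a second.
- insert: Loose aluminium slide insert, a flat plate with four glass slides let into its top: 86 mm along its x, 128 mm along its y, 10 mm thick, 0.15 to 0.31 kg. Origin: centre of its underside. It starts flat on the apron before the mouth, left of the lane's middle and a little askew, its x pointing roughly into the scanner.
- filter_cube: black cube, 40 mm, bystander to the right of the apron's fence; origin at the centre of its underside
- objective: brass microscope objective standing up, 32 mm across, 52 mm tall, bystander right of the apron; origin at the centre of its underside
- oil_jar: small amber jar, 36 mm across, 55 mm tall, bystander left of the scanner's chamber; origin at the centre of its underside
- slide_box: grey box 100 x 85 x 34 mm, bystander; origin at the centre of its underside
- eyepiece: black eyepiece standing up, 38 mm across, 56 mm tall, bystander; origin at the centre of its underside
- driver: screwdriver lying down, bystander; origin somewhere along it
- beaker: white cup, 64 mm across, 75 mm tall, bystander; origin at the centre of its underside

How it is judged (in metres and radians):
On the way, in this order (a step that is already met when the one before it is completed fails the run):
1. the insert, pushed along the apron, has swung the flap inwards (value of joint flap above 0.15 rad and x of insert in the frame of scanner above -0.045 m), for 0.1 s.
2. the insert lies down in the well behind the sill (height (world z) of insert below 0.0085 m and x of insert in the frame of scanner between 0.041 and 0.095 m), for 0.1 s.
At the end, for the whole second after the job is handed in: The insert lies flat (within 0.06 rad) and still on the floor of the well, its centre 41 to 95 mm inside the mouth and its underside less than 8.5 mm above the bench, and the flap hangs shut (under 0.06 rad) (all of step 2 and angle between insert's own z axis and vertical below 0.06 rad and value of joint flap below 0.06 rad and linear speed of insert below 0.02 m/s); the robot touches nothing.
It fails at once if the insert is lifted: its underside more than 38 mm above the bench (18 mm on the apron) (height (world z) of insert above 0.038 m).
It fails at once if the insert is tipped by more than 0.6 rad (angle between insert's own z axis and vertical above 0.6 rad).
It fails at once if a bystander is moved by more than 25 mm (distance of any of filter_cube, objective, oil_jar, slide_box, eyepiece, driver, beaker from where it was at the start of the episode above 0.025 m).
It also fails if it takes over 64 s, if anything falls off the work surface, if the arm or the gripper's body presses on something with over 40 N, if the wrist force passes 120 N, or if a joint passes its speed limit or range.

### The arm

A 6-joint arm with a two-finger parallel gripper is mounted at the origin on the work surface. World frame = base frame: x ahead of the robot, y to its left, z up, the work surface at z = 0. Lengths are in mm, angles in rad, forces in N, time in s.
With the tool pointing down it reaches from about 400 to 925 mm from the base axis. Payload 12.5 kg.
Tool frame: the origin (TCP) lies on the centre line of the jaws, within the pads' length; the fingertips stand 25 mm ahead of it and the grasp point (between the pads) lies 6 mm ahead of it (env.tip_extent is the distance from the TCP to the fingertips, in mm); x points along the fingers, z is the direction in which the jaws open and shut, and the axes are right-handed (so a half turn about x gives the same grasp; the last joint's range is limited). The gripper opens to 95 mm and grips with 3 to 60 N. Pads are 20 mm wide; open, the fingers measure 119 mm over their backs; the gripper's body (75 mm by 180 mm) begins 59 mm behind the grasp point.
Start: joints at [1.179, 0.491, 1.559, -0, 1.092, -0.106], TCP at [176.185, 599.669, 239.661] pointing down, gripper open.
Joint ranges: [-3.1, 3.1], [-0.84, 2.19], [0.05, 2.79], [-1.13, 4.28], [0.06, 2.93], [-2.69, 2.69]. Speed limits (rad/s): [2.22, 2.22, 2.79, 3.14, 3.14, 3.14].

### API

Orientations are given as [roll, pitch, yaw] about the fixed x, y, z axes, in that order (R = Rz(yaw) Ry(pitch) Rx(roll)).
In Python, from cell import env gives the robot as it stands.
- The arm moves only by the tool step_arm, never from a script. Its argument "rows" is a list of rows, each a list of 6 numbers: the shift along the tool's x, y, z in mm, then the turn, a rotation vector about the tool's x, y, z in rad. In form: [[x, y, z, wx, wy, wz], ...]. A call has 1 to 8 rows; each row shifts and turns the pose as measured when the row begins, along the tool's axes as they then stand; what a row does not reach is not made up. A row lasts 1/8 s, in which the tool goes at most 62.5 mm and 10.7 degrees, less where a joint would pass 70% of its speed; a pose out of reach is approached as far as the arm can. A call is refused whole if a number of a shift passes 62.5 or a number of a turn 0.188, either way. A call with a gripper value outside its range is refused whole. "grip" is the finger opening in mm, from 0 to 95.1, set as the call begins (left out, the last holds). The fingers move at their own pace and stop on an object; the grip force is fixed at half the most. Time passes only in rows, so rows that do not move let the fingers close. It gives the time, the measured TCP pose, the force and the opening at its end, in the units of the state.
- env.state(): the state, without advancing time (a new reading comes with each control period).
- env.read_camera(name): name is "side" or "top" or "wrist"; returns the picture (480x640x3 uint8, red, green, blue); there is no depth.
- env.get_calibration(name): a dict with "fx", "fy", "cx", "cy" (pixels), "pose" (4x4, takes a point from camera to world coordinates); the wrist camera has in their place "hand_eye" (4x4, takes a point from camera to tool coordinates, whose origin is the TCP and whose axes are the tool frame's). Camera axes: x right, y down, z forward; pixel columns grow to the right and rows downward; lengths in mm; the calibration is good to about 2 mm. The wrist camera is an equidistant fisheye: a pixel r from the principal point sees the ray r / f radians off the axis. A picture is of the moment at which its call begins: read the wrist's pose just before it. get_calibration takes no time and is no camera call.
- env.job_done(): hands the job in, once; it reports no verdict.
The state is a dict: "t": time; "joints": joint angles; "qvel": joint speeds; "tau": joint torques, N m; "eef_pos": TCP position; "tcp_rot": TCP orientation; "ft_force": force on the tool from outside, world axes, zero at the start; "moment": the same for the moment, N m; "opening": opening from 0.0 (shut) to 1.0 (fully open).
Only numpy, scipy, OpenCV 4.12 (cv2) and the standard library are available. Lean on these libraries where they do the work, as an engineer would, in place of code of your own. Each camera call takes 0.05 s, during which the arm holds its last target.

## Working session

There is one attempt and no reset: what is moved stays moved. The work goes in short steps, Python scripts to look and compute and a tool call to move; the robot and the scene stay as the last step left them, time stands still between calls to the robot, and variables do not carry over. Pictures are saved under pics/ and viewed, and the job is handed in when it is done.

Besides the shell and the picture viewer there is one more tool, called after "Emit:" as name(argument=value, ...) on one line, values as JSON. step_arm: Moves the arm, as the interface text tells. Its arguments: {"type":"object","properties":{"rows":{"type":"array","items":{"type":"array","items":{"type":"number"}}},"grip":{"type":"number"}},"required":["rows"]}

```bash
ls; mkdir -p pics; python3 - <<'E'
from cell import env
import cv2,numpy as np
for n in("top","side"):
    im=env.read_camera(n); cv2.imwrite(f"pics/{n}0.png",im[:,:,::-1])
    c=env.get_calibration(n); print(n,c["fx"],c["fy"],c["cx"],c["cy"]); print(np.round(c["pose"],3))
s=env.state(); print(s)
print(env.get_calibration("wrist"), env.tip_extent)
E
```

```text
pics
top 471.3176188723877 471.3176188723877 317.8026592550485 237.2493219104136
[[ 1.600000e-02 -9.960000e-01  9.300000e-02  4.700810e+02]
 [-1.000000e+00 -1.400000e-02  2.300000e-02 -3.737000e+00]
 [-2.200000e-02 -9.400000e-02 -9.950000e-01  1.435346e+03]
 [ 0.000000e+00  0.000000e+00  0.000000e+00  1.000000e+00]]
side 495.78303002629434 495.78303002629434 326.2170040902262 241.0285532634777
[[ 9.55000e-01 -1.74000e-01  2.39000e-01  3.29754e+02]
 [-2.96000e-01 -6.03000e-01  7.41000e-01 -7.98777e+02]
 [ 1.60000e-02 -7.78000e-01 -6.28000e-01  7.49495e+02]
 [ 0.00000e+00  0.00000e+00  0.00000e+00  1.00000e+00]]
{'t': 0.1, 'joints': array([ 1.17943118e+00,  4.91496358e-01,  1.55938488e+00,  1.52236177e-06,
        1.09168520e+00, -1.05600389e-01]), 'qvel': array([-0.00043427, -0.00198512, -0.00185404, -0.00071872, -0.00086855,
       -0.00076842]), 'tau': array([ 2.02697513e-03, -6.13615894e+01, -2.58606774e+01,  6.93452102e-02,
        4.70125722e-02,  6.81243904e-06]), 'eef_pos': array([176.08927443, 599.48862779, 239.12323457]), 'tcp_rot': array([ 3.03460564,  1.56982255, -1.9635488 ]), 'ft_force': array([-0.34519626,  0.08297001,  0.24875307]), 'moment': array([ 0.01538153, -0.04319529,  0.04401514]), 'opening': 1.0011225426686698}
{'fx': 371.64829954431775, 'fy': 371.64829954431775, 'cx': 317.80180785201213, 'cy': 235.55070986820303, 'hand_eye': array([[-1.03932935e-03, -2.60557780e-01,  9.65457696e-01,
        -1.45354565e+02],
       [ 2.94523714e-04, -9.65458256e-01, -2.60557614e-01,
         7.41955547e+01],
       [ 9.99999417e-01,  1.35450105e-05,  1.08016955e-03,
         5.48234051e-01],
       [ 0.00000000e+00,  0.00000000e+00,  0.00000000e+00,
         1.00000000e+00]])} 25.0
```

View pics/top0.png

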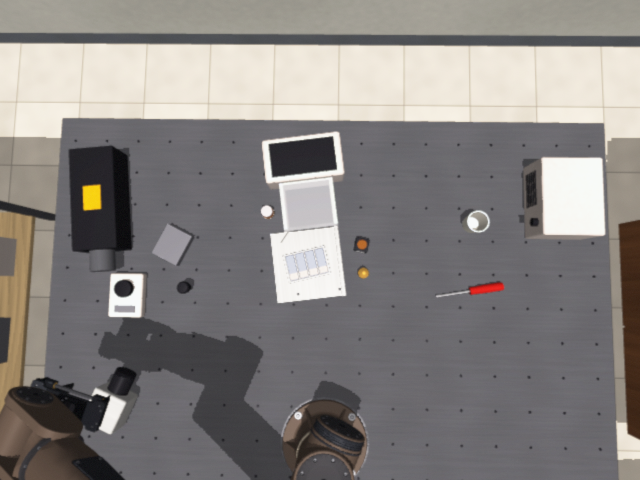

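View pics/side0.png

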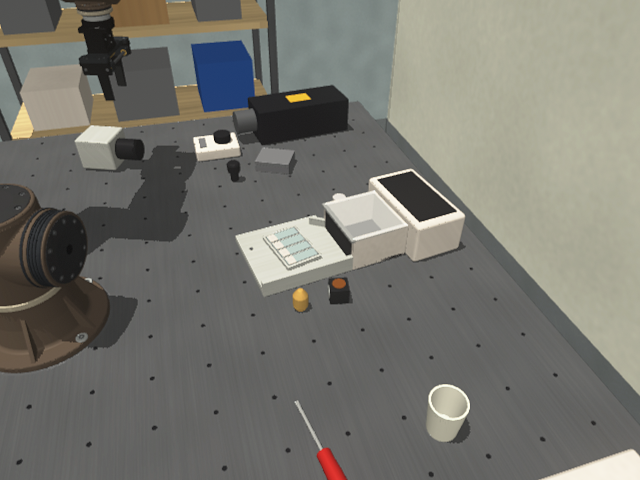

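The top view shows the scanner at about (305,160), the apron at (272–345, 228–302) and the insert's slides at about (307,263). I'll crop in for the corners.

```bash
python3 - <<'E'
import cv2
a=cv2.imread("pics/top0.png")[120:310,250:380]
cv2.imwrite("pics/topc.png",cv2.resize(a,None,fx=3.1,fy=3.1,interpolation=cv2.INTER_CUBIC)) 
a=cv2.imread("pics/top0.png")[220:305,265:350]
cv2.imwrite("pics/topd.png",cv2.resize(a,None,fx=7,fy=7,interpolation=cv2.INTER_CUBIC)) 
a=cv2.imread("pics/side0.png")[180:300,230:360]
cv2.imwrite("pics/sidec.png",cv2.resize(a,None,fx=5,fy=5,interpolation=cv2.INTER_CUBIC)) 
E
```

```text
(no output)
```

View pics/topc.png

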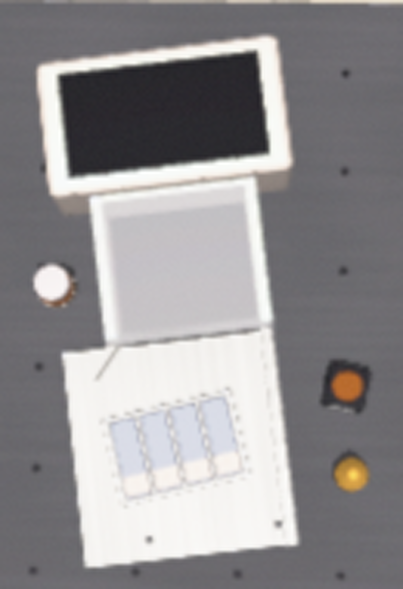

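View pics/topd.png

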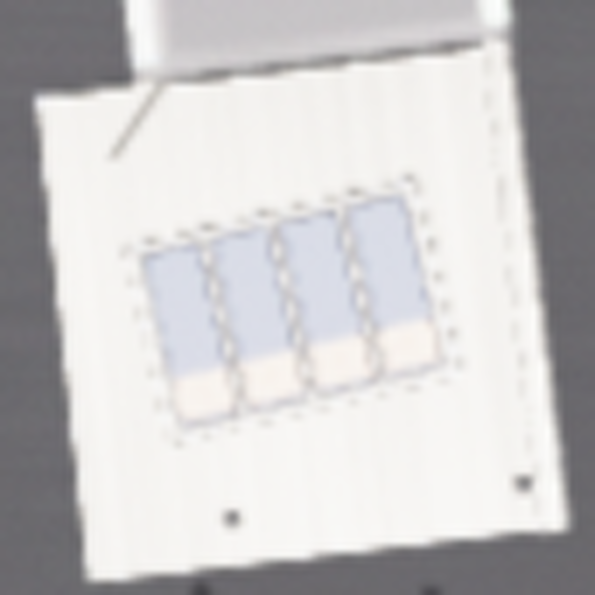

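View pics/sidec.png

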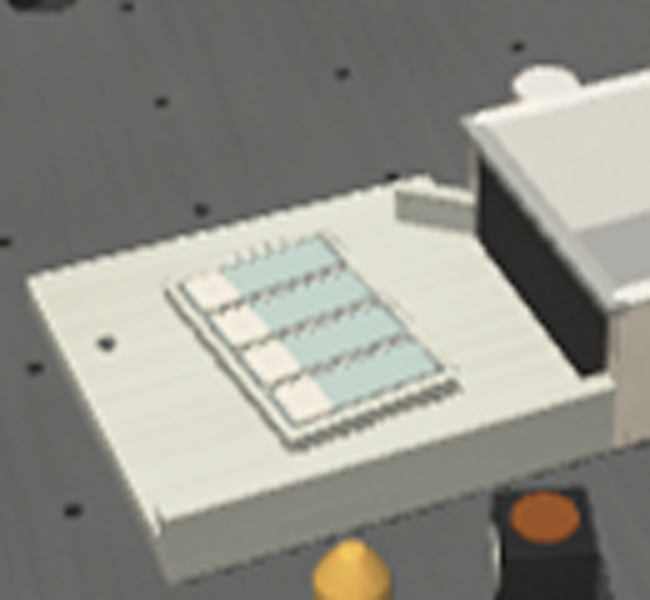

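```bash
cat > h.py <<'E'
import numpy as np, cv2
from cell import env
def ray(n,uv,z):
    c=env.get_calibration(n);P=np.array(c["pose"])
    d=P[:3,:3]@np.array([(uv[0]-c["cx"])/c["fx"],(uv[1]-c["cy"])/c["fy"],1]);o=P[:3,3]
    return (o+d*(z-o[2])/d[2])[:2]
def fit(src,dst):
    src=np.array(src,float);dst=np.array(dst,float);a=src.mean(0);b=dst.mean(0)
    S=src-a;D=dst-b
    th=np.arctan2((S[:,0]*D[:,1]-S[:,1]*D[:,0]).sum(),(S*D).sum())
    R=np.array([[np.cos(th),-np.sin(th)],[np.sin(th),np.cos(th)]])
    t=b-R@a
    return th,t,np.linalg.norm(D-S@R.T,axis=1)
E
python3 - <<'E'
from h import *
def px(X,Y,s,ox,oy): return ((X+.5)/s-.5+ox,(Y+.5)/s-.5+oy)
T=lambda X,Y,z: ray("top",px(X,Y,7,265,220),z)
W=[T(37,95,18),T(88,580,18),T(568,528,38),T(512,38,38)]
th,t,r=fit([(0,127),(-210,127),(-210,-78),(0,-78)],W)
print("top",th,t,r)
S=lambda X,Y,z: ray("side",px(X,Y,5,230,180),z)
W2=[S(28,282,18),S(170,582,0),S(160,522,38)]
print("W",np.round(W,1),"side",np.round(W2,1))
R=np.array([[np.cos(th),-np.sin(th)],[np.sin(th),np.cos(th)]])
C=[T(127,250,28),T(413,180,28),T(459,366,28),T(180,441,28)]
ti,pi,ri=fit([(43,64),(43,-64),(-43,-64),(-43,64)],C);print("ins",ti,pi,ri,"in scanner",ti-th,R.T@(pi-t))
C=[S(322,235,28),S(455,375,28),S(290,437,28),S(168,282,28)]
ti,pi,ri=fit([(43,64),(43,-64),(-43,-64),(-43,64)],C);print("ins side",ti,pi,ri,"in scanner",ti-th,R.T@(pi-t))
print([ (R.T@(w-t)).round(1) for w in W2])
E
```

```text
top 0.12599045271415496 [629.46144007  47.98278434] [0.8200434  0.39038699 0.64319366 1.00998834]
W [[613.3 174.8]
 [405.6 147.7]
 [431.5 -56. ]
 [638.5 -30. ]] side [[407.1 142. ]
 [433.9 -54.6]
 [431.7 -57.2]]
ins 0.2688836774324398 [522.08346891  61.0043311 ] [0.95801174 2.65575315 3.03116995 2.97886158] in scanner 0.14289322471828483 [-104.89060706   26.41117037]
ins side 0.23937703906459917 [522.97737404  59.21849924] [5.76795354 2.70532266 3.19353872 2.7224757 ] in scanner 0.11338658635044421 [-104.22819027   24.52716776]
[array([-208.8,  121.2]), array([-206.9,  -77.2]), array([-209.4,  -79.4])]
```

```bash
cat >> h.py <<'E'
from scipy.spatial.transform import Rotation as Ro
TH=0.126;T0=np.array([629.5,48.0,0])
RS=Ro.from_euler('z',TH)
def cur():
    s=env.state(); return s,Ro.from_euler('xyz',s["tcp_rot"]),np.array(s["eef_pos"])
def show():
    s,R,p=cur(); M=(RS.inv()*R).as_matrix(); ps=RS.inv().apply(p-T0)
    tip=ps+25*M[:,0]
    print("t",round(s["t"],2),"tcp_s",ps.round(1),"tip_s",tip.round(1),"F_s",RS.inv().apply(s["ft_force"]).round(1),"j",np.round(s["joints"],2),"open",round(s["opening"]*95,1))
    print("tool axes in scanner (cols)\n",M.round(3))
def goto(tip,tilt=0,jaw='x',flip=1):
    """tip position in scanner frame; tool x = (sin tilt,0,-cos tilt) in scanner frame"""
    s,R,p=cur()
    d=np.array([np.sin(tilt),0,-np.cos(tilt)])
    z=flip*np.array([1,0,0.]) if jaw=='x' else flip*np.array([0,1,0.])
    y=np.cross(z,d)
    Rt=RS*Ro.from_matrix(np.array([d,y,z]).T)
    pt=RS.apply(np.array(tip)-25*d)+T0
    rel=R.inv()*Rt
    print("shift",R.inv().apply(pt-p).round(1),"(in target axes",Rt.inv().apply(pt-p).round(1),") rotvec",rel.as_rotvec().round(3),"deg",round(np.degrees(rel.magnitude()),1))
E
python3 - <<'E'
from h import *
show()
for f in (1,-1): goto((-105,165,125),0,'x',f)
for f in (1,-1): goto((-200,0,60),.67,'y',f)
E
```

```text
t 0.1 tcp_s [-380.5  604.1  239.1] tip_s [-380.5  604.1  214.1] F_s [-0.3  0.1  0.2] j [ 1.18  0.49  1.56  0.    1.09 -0.11] open 95.1
tool axes in scanner (cols)
 [[-0.    -0.916  0.4  ]
 [-0.001  0.4    0.916]
 [-1.     0.    -0.001]]
shift [  89.4 -428.2 -292. ] (in target axes [  89.1 -439.1  275.5] ) rotvec [ 1.159e+00 -1.000e-03  0.000e+00] deg 66.4
shift [  89.4 -428.2 -292. ] (in target axes [  89.1  439.1 -275.5] ) rotvec [-1.983e+00 -1.000e-03 -1.000e-03] deg 113.6
shift [ 160.  -393.  -487.4] (in target axes [ 227.5  -30.3 -604.1] ) rotvec [-0.396 -0.139 -0.661] deg 44.8
shift [ 160.  -393.  -487.4] (in target axes [227.5  30.3 604.1] ) rotvec [ 2.594 -0.903  0.19 ] deg 157.8
```

Emit:
step_arm(rows=[[10,-48,-32,0,0,0],[10,-48,-32,0,0,0],[10,-48,-32,0,0,0],[10,-48,-32,0,0,0],[10,-48,-32,0,0,0],[10,-48,-32,0,0,0],[10,-48,-32,0,0,0],[10,-48,-32,0,0,0]], grip=50)

```text
t: 1.1
eef_pos: [478.9, 237.8, 155.6]
tcp_rot: [2.594, 1.57, -2.397]
ft_force: [0.8, 1.0, 0.2]
opening: 0.53
```

Emit:
step_arm(rows=[[0,0,0,0.165,0,0],[0,0,0,0.165,0,0],[0,0,0,0.165,0,0],[0,0,0,0.165,0,0],[0,0,0,0.165,0,0],[0,0,0,0.165,0,0],[0,0,0,0.165,0,0],[0,0,0,0,0,0]])

```text
t: 2.1
eef_pos: [480.7, 233.0, 152.6]
tcp_rot: [-2.822, 1.564, -2.727]
ft_force: [0.2, 0.2, -0.8]
opening: 0.524
```

```bash
python3 - <<'E'
from h import *
show()
goto((-105,125,22),0,'x',1)
E
```

```text
t 2.1 tcp_s [-124.4  202.3  152.6] tip_s [-124.5  202.2  127.6] F_s [ 0.2  0.1 -0.8] j [ 0.33  0.48  1.87 -0.    0.8   0.23] open 49.8
tool axes in scanner (cols)
 [[-0.006  0.031  0.999]
 [-0.002  1.    -0.031]
 [-1.    -0.002 -0.006]]
shift [105.6 -76.4  22.4] (in target axes [105.6 -77.3  19.4] ) rotvec [-0.031 -0.006  0.002] deg 1.8
```

Emit:
step_arm(rows=[[0,-38,10,-0.031,-0.006,0],[0,-38,10,0,0,0],[25,0,0,0,0,0],[25,0,0,0,0,0],[25,0,0,0,0,0],[15,0,0,0,0,0],[0,0,0,0,0,0]])

```text
t: 2.98
eef_pos: [510.5, 157.3, 60.1]
tcp_rot: [-1.344, 1.569, -1.189]
ft_force: [0.4, -1.2, -0.3]
opening: 0.527
```

```bash
python3 - <<'E'
from h import *
show()
goto((-105,125,22),0,'x',1)
for n in("top","side","wrist"):
    im=env.read_camera(n)
    if n=="top": im=cv2.resize(im[180:310,240:400],None,fx=4,fy=4)
    if n=="side": im=cv2.resize(im[150:310,200:390],None,fx=4,fy=4)
    cv2.imwrite(f"pics/{n}1.png",im[:,:,::-1])
E
```

```text
t 2.98 tcp_s [-104.4  123.4   60.1] tip_s [-104.3  123.3   35.1] F_s [ 0.2 -1.3 -0.3] j [ 0.18  0.62  1.94 -0.    0.58  0.02] open 50.1
tool axes in scanner (cols)
 [[ 0.001 -0.029  1.   ]
 [-0.002  1.     0.029]
 [-1.    -0.002  0.   ]]
shift [13.1  1.7 -0.6] (in target axes [13.1  1.6 -0.6] ) rotvec [0.029 0.001 0.002] deg 1.7
```

View pics/side1.png

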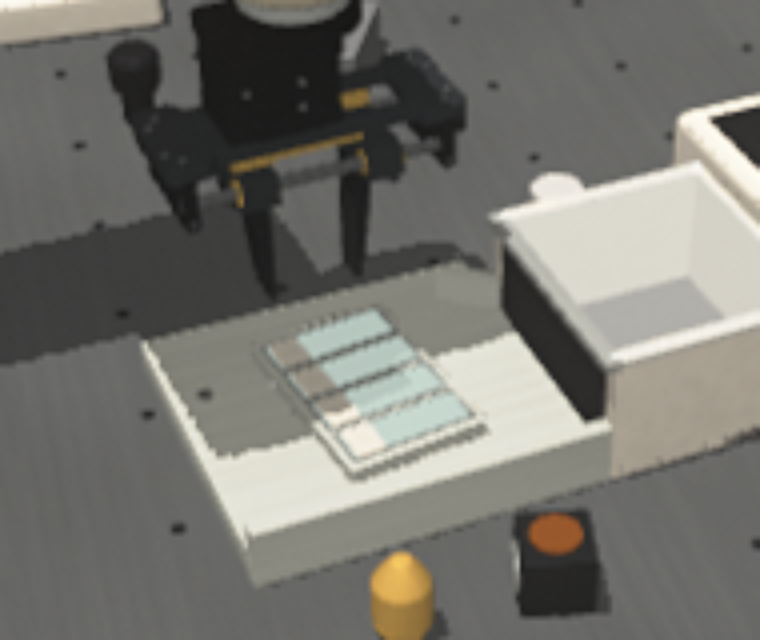

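View pics/wrist1.png

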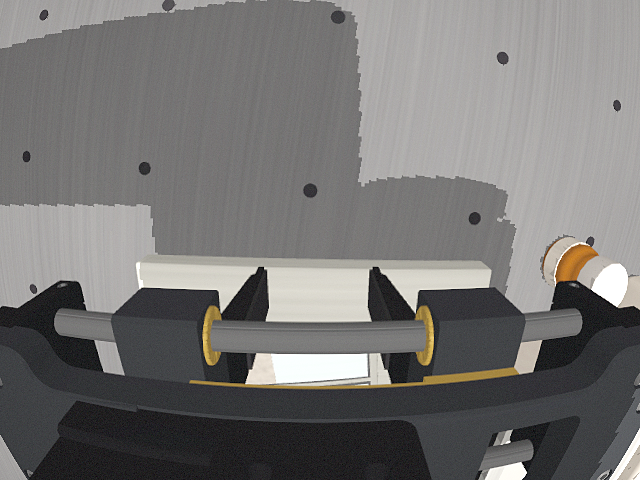

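The fingers straddle the insert's left side over the apron edge. They are still 17 mm above the apron, so I'll lower them and then push right.

Emit:
step_arm(rows=[[14,0,0,0.029,0,0],[0,0,0,0,0,0],[0,-8,0,0,0,0],[0,-8,0,0,0,0],[0,-8,0,0,0,0],[0,0,0,0,0,0]])

```text
t: 3.88
eef_pos: [515.1, 131.8, 48.2]
tcp_rot: [-0.279, 1.564, -0.155]
ft_force: [0.1, 0.4, 0.4]
opening: 0.528
```

```bash
python3 - <<'E'
from h import *
show()
goto((-105,70,21),0,'x',1)
E
```

```text
t 3.88 tcp_s [-103.    97.5   48.2] tip_s [-102.8   97.5   23.2] F_s [0.2 0.3 0.4] j [ 0.13  0.64  1.96 -0.    0.54  0.01] open 50.2
tool axes in scanner (cols)
 [[ 0.006  0.002  1.   ]
 [-0.002  1.    -0.002]
 [-1.    -0.002  0.006]]
shift [  2.2 -27.5  -2. ] (in target axes [  2.2 -27.5  -2. ] ) rotvec [-0.002  0.006  0.002] deg 0.4
```

Emit:
step_arm(rows=[[2,-5,0,0,0,0],[0,-5,0,0,0,0],[0,-5,0,0,0,0],[0,-5,0,0,0,0],[0,0,0,0,0,0]])

```text
t: 4.5
eef_pos: [517.9, 110.7, 46.2]
tcp_rot: [-0.243, 1.564, -0.119]
ft_force: [0.6, 0.2, -0.1]
opening: 0.527
```

```bash
python3 - <<'E'
from h import *
show()
im=env.read_camera("side")
im=cv2.resize(im[150:310,200:390],None,fx=4,fy=4)
cv2.imwrite(f"pics/side2.png",im[:,:,::-1])
E
```

```text
t 4.5 tcp_s [-102.9   76.3   46.2] tip_s [-102.7   76.2   21.2] F_s [ 0.6  0.1 -0.1] j [ 0.09  0.64  1.96 -0.    0.53 -0.03] open 50.0
tool axes in scanner (cols)
 [[ 0.006  0.002  1.   ]
 [-0.002  1.    -0.002]
 [-1.    -0.002  0.006]]
```

View pics/side2.png

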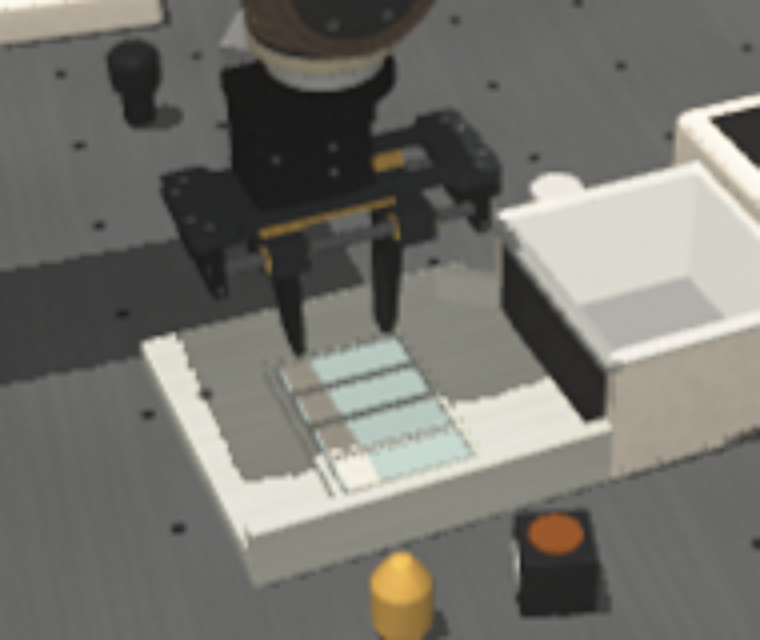

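It moved right and is nearly at the fence, seen behind the near edge at (335,490)–(470,450). I'll continue until it contacts the fence.

Emit:
step_arm(rows=[[0,-3,0,0,0,0],[0,-3,0,0,0,0],[0,0,0,0,0,0]])

```text
t: 4.92
eef_pos: [517.6, 106.7, 46.3]
tcp_rot: [0.142, 1.566, 0.266]
ft_force: [-0.9, 3.2, 0.9]
opening: 0.526
```

```bash
python3 - <<'E'
from h import *
show()
E
```

```text
t 4.92 tcp_s [-103.7   72.3   46.3] tip_s [-103.5   72.3   21.3] F_s [-0.5  3.3  0.9] j [ 0.08  0.64  1.97  0.    0.53 -0.05] open 50.0
tool axes in scanner (cols)
 [[ 0.005  0.002  1.   ]
 [ 0.001  1.    -0.002]
 [-1.     0.001  0.005]]
```

Emit:
step_arm(rows=[[0,-3,0,0,0,0],[0,-2,0,0,0,0]])

```text
t: 5.18
eef_pos: [517.2, 105.9, 46.4]
tcp_rot: [0.833, 1.564, 0.957]
ft_force: [-1.3, 24.3, -0.3]
opening: 0.525
```

```bash
python3 - <<'E'
from h import *
show()
im=env.read_camera("side")
im=cv2.resize(im[180:300,230:360],None,fx=5,fy=5,interpolation=cv2.INTER_CUBIC)
cv2.imwrite(f"pics/side3.png",im[:,:,::-1])
E
```

```text
t 5.17 tcp_s [-104.1   71.5   46.4] tip_s [-104.    71.6   21.4] F_s [ 1.8 24.2 -0.3] j [ 0.07  0.64  1.97  0.01  0.53 -0.06] open 49.9
tool axes in scanner (cols)
 [[ 0.005  0.002  1.   ]
 [ 0.005  1.    -0.002]
 [-1.     0.005  0.005]]
```

View pics/side3.png

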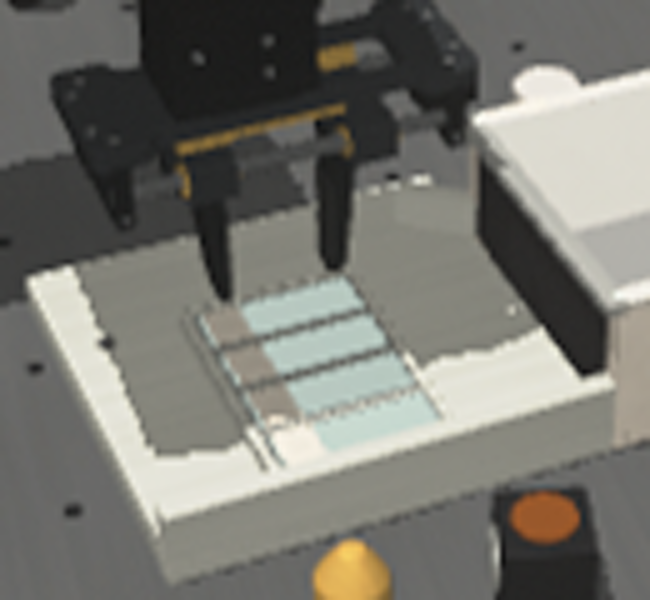

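```bash
python3 - <<'E'
import numpy as np
from scipy.optimize import least_squares
# j2,j3,r,z of TCP tool down
D=np.array([[.4915,1.5594,625.2,239.7],[.48,1.87,np.hypot(480.7,233),152.6],[.62,1.94,np.hypot(510.5,157.3),60.1],[.64,1.96,np.hypot(515.1,131.8),48.2],[.64,1.97,np.hypot(517.2,105.9),46.4]])
def f(p,j2,j3):
    a,L1,L2,e,z0=p
    return a+L1*np.sin(j2)+L2*np.sin(j2+j3+e), z0+L1*np.cos(j2)+L2*np.cos(j2+j3+e)
def res(p):
    r,z=f(p,D[:,0],D[:,1]); return np.r_[r-D[:,2],z-D[:,3],(p-np.array([100,450,450,0,100]))*.002]
s=least_squares(res,[100,450,450,0,100]);print(s.x.round(2),s.fun.round(1))
p=s.x
# wrist-to-tcp length unknown: Lt; z0 includes -Lt
for Lt in (300,400,500):
  for (r,z,t) in ((430,60,.65),(470,60,.65),(520,60,.65),(560,60,.65),(600,60,.65),(615,60,.65),(600,60,.5),(480,60,.3)):
    # wrist at r - Lt sin t, zw = z+Lt cos t
    zt=z+Lt*np.cos(t)-Lt; rt=r-Lt*np.sin(t)
    q=least_squares(lambda q:np.array(f(p,*q))-[rt,zt],[.3,1.9])
    j2,j3=q.x; print(Lt,r,z,t,q.x.round(2),"j5",round(np.pi-t-j2-j3,2),q.cost.round(1))
E
```

```text
[-8.6800e+00  6.2504e+02  4.1227e+02  1.3000e-01 -7.6810e+01] [-0.1  0.2  1.6 -0.8 -0.8 -0.5  0.6  1.5 -0.9 -0.8 -0.2  0.4 -0.1  0.
 -0.4]
300 430 60 0.65 [0.78 2.69] j5 -0.98 0.0
300 470 60 0.65 [0.71 2.58] j5 -0.8 0.0
300 520 60 0.65 [0.68 2.45] j5 -0.64 0.0
300 560 60 0.65 [0.68 2.35] j5 -0.53 0.0
300 600 60 0.65 [0.68 2.25] j5 -0.44 0.0
300 615 60 0.65 [0.68 2.22] j5 -0.41 0.0
300 600 60 0.5 [0.64 2.15] j5 -0.15 0.0
300 480 60 0.3 [0.56 2.29] j5 -0.01 0.0
400 430 60 0.65 [1.3  3.02] j5 -1.82 36.5
400 470 60 0.65 [0.94 2.78] j5 -1.23 0.0
400 520 60 0.65 [0.8  2.62] j5 -0.93 0.0
400 560 60 0.65 [0.76 2.51] j5 -0.77 0.0
400 600 60 0.65 [0.73 2.41] j5 -0.65 0.0
400 615 60 0.65 [0.73 2.37] j5 -0.61 0.0
400 600 60 0.5 [0.65 2.27] j5 -0.28 0.0
400 480 60 0.3 [0.56 2.36] j5 -0.08 0.0
500 430 60 0.65 [1.32 3.02] j5 -1.84 2612.7
500 470 60 0.65 [1.38 3.02] j5 -1.9 553.2
500 520 60 0.65 [1.72 3.18] j5 -2.41 0.0
500 560 60 0.65 [0.93 2.69] j5 -1.13 0.0
500 600 60 0.65 [0.85 2.57] j5 -0.93 0.0
500 615 60 0.65 [0.83 2.53] j5 -0.87 0.0
500 600 60 0.5 [0.68 2.39] j5 -0.43 0.0
500 480 60 0.3 [0.57 2.44] j5 -0.16 0.0
```

Insert is flush against the fence (24 N). To tilt the tips inward the wrist must flip to j4 ≈ π, because j5 would otherwise go negative. I'll back off, rise, and find the wrist conventions.

Emit:
step_arm(rows=[[0,12,0,0,0,0],[0,15,0,0,0,0],[-40,0,0,0,0,0],[-40,0,0,0,0,0],[-40,0,0,0,0,0],[0,0,0,0,0,0]])

```text
t: 5.98
eef_pos: [512.7, 135.3, 169.5]
tcp_rot: [0.948, 1.566, 1.074]
ft_force: [-0.1, -0.4, 0.1]
opening: 0.524
```

```bash
python3 - <<'E'
from h import *
im=env.read_camera("top")
cv2.imwrite("pics/top3.png",cv2.resize(im[220:305,265:350],None,fx=7,fy=7,interpolation=cv2.INTER_CUBIC)[:,:,::-1])
im=env.read_camera("side")
cv2.imwrite("pics/side4.png",cv2.resize(im[180:300,230:360],None,fx=5,fy=5,interpolation=cv2.INTER_CUBIC)[:,:,::-1])
show()
s,R,p=cur();j=s["joints"]
for s4 in (1,-1):
    A=Ro.from_euler('z',j[0])*Ro.from_euler('y',j[1]+j[2]-np.pi/2)*Ro.from_euler('x',s4*j[3])*Ro.from_euler('y',j[4])
    print(s4,(A.inv()*R).as_rotvec().round(4),j[5])
    A0=Ro.from_euler('z',1.17943118)*Ro.from_euler('y',.491496+1.559385-np.pi/2)*Ro.from_euler('y',1.091685)
    print((A0.inv()*Ro.from_euler('xyz',[ 3.03460564,  1.56982255, -1.9635488 ])).as_rotvec(),-.1056)
print(j)
E
```

```text
t 6.08 tcp_s [-106.1  101.1  166.8] tip_s [-106.2  101.2  141.8] F_s [ 0.7 -0.5 -1.2] j [0.13 0.45 1.87 0.01 0.82 0.  ] open 49.9
tool axes in scanner (cols)
 [[-0.002  0.     1.   ]
 [ 0.004  1.    -0.   ]
 [-1.     0.004 -0.002]]
1 [0.0013 0.     0.    ] 0.0012614576186581732
[-1.05599688e-01  3.57718722e-07  1.37236475e-06] -0.1056
-1 [0.0093 0.     0.0086] 0.0012614576186581732
[-1.05599688e-01  3.57718722e-07  1.37236475e-06] -0.1056
[1.31056311e-01 4.47886803e-01 1.87388484e+00 5.90384941e-03
 8.21424514e-01 1.26145762e-03]
```

View pics/side4.png

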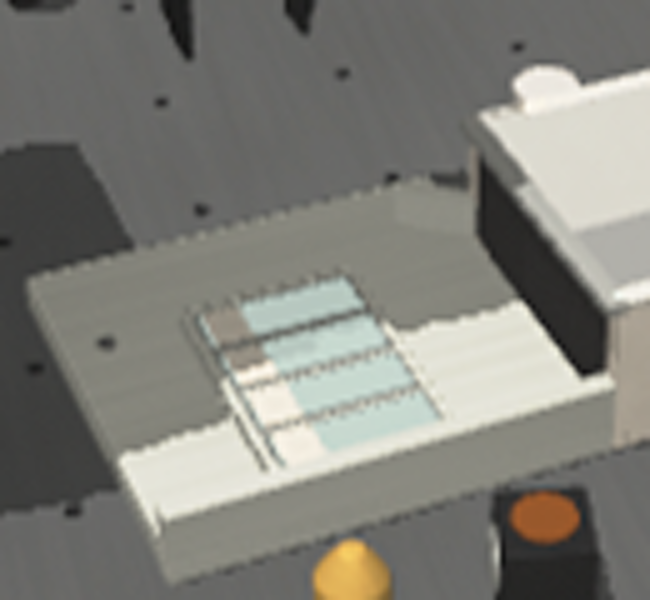

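```bash
cat >> h.py <<'E'
def Rj(j): return Ro.from_euler('z',j[0])*Ro.from_euler('y',j[1]+j[2]-np.pi/2)*Ro.from_euler('x',j[3])*Ro.from_euler('y',j[4])*Ro.from_euler('x',j[5])
def sweep(n,d4,Lt=300,j5end=.42,j6end=-np.pi/2,extra=(0,0,0)):
    j=np.array(env.state()["joints"]).copy()
    for k in range(n):
        if np.pi-j[3]<0.01: break
        j2=j.copy(); st=min(d4,np.pi-j[3]); f=st/(np.pi-j[3])
        j2[3]+=st; j2[4]+=(j5end-j[4])*f; j2[5]+=(j6end-j[5])*f
        A,B=Rj(j),Rj(j2)
        sh=A.inv().apply((B.apply([1,0,0])-A.apply([1,0,0]))*Lt+np.array(extra))
        rv=(A.inv()*B).as_rotvec()
        print([*map(float,sh.round(0)),*map(float,rv.round(3))],",",round(np.linalg.norm(rv),3)); j=j2
E
python3 -c "
from h import *
sweep(8,.18)"
```

```text
[-3.0, 38.0, 9.0, 0.034, -0.029, 0.129] , 0.137
[-3.0, 37.0, 13.0, 0.037, -0.04, 0.123] , 0.135
[-2.0, 34.0, 16.0, 0.04, -0.05, 0.116] , 0.133
[-2.0, 32.0, 18.0, 0.043, -0.059, 0.108] , 0.131
[-2.0, 29.0, 21.0, 0.045, -0.068, 0.1] , 0.129
[-2.0, 27.0, 23.0, 0.048, -0.075, 0.09] , 0.127
[-2.0, 24.0, 25.0, 0.051, -0.081, 0.081] , 0.125
[-2.0, 20.0, 26.0, 0.053, -0.086, 0.07] , 0.123
```

Emit:
step_arm(rows=[[-3,38,9,0.034,-0.029,0.129],[-3,37,13,0.037,-0.04,0.123],[-2,34,16,0.04,-0.05,0.116],[-2,32,18,0.043,-0.059,0.108],[-2,29,21,0.045,-0.068,0.1],[-2,27,23,0.048,-0.075,0.09],[-2,24,25,0.051,-0.081,0.081],[-2,20,26,0.053,-0.086,0.07]], grip=70)

```text
t: 7.08
eef_pos: [650.7, 332.8, 274.5]
tcp_rot: [1.307, 0.642, 0.961]
ft_force: [0.7, -0.1, 0.5]
opening: 0.734
```

```bash
python3 -c "
from h import *
show()
sweep(8,.18)"
```

```text
t 7.08 tcp_s [ 56.8 279.8 274.5] tip_s [ 70.3 294.7 259.6] F_s [ 0.6 -0.2  0.5] j [ 0.19  0.48  1.78  1.4   0.6  -0.59] open 69.7
tool axes in scanner (cols)
 [[ 0.537  0.195  0.821]
 [ 0.594  0.603 -0.532]
 [-0.598  0.774  0.209]]
[-2.0, 20.0, 23.0, 0.047, -0.075, 0.07] , 0.113
[-1.0, 17.0, 24.0, 0.049, -0.08, 0.06] , 0.111
[-1.0, 14.0, 25.0, 0.051, -0.083, 0.049] , 0.109
[-1.0, 11.0, 26.0, 0.053, -0.085, 0.039] , 0.108
[-1.0, 8.0, 26.0, 0.055, -0.086, 0.028] , 0.106
[-1.0, 5.0, 26.0, 0.056, -0.086, 0.018] , 0.104
[-1.0, 2.0, 25.0, 0.058, -0.085, 0.009] , 0.103
[-1.0, -1.0, 25.0, 0.059, -0.082, -0.001] , 0.101
```

Emit:
step_arm(rows=[[-2,20,23,0.047,-0.075,0.07],[-1,17,24,0.049,-0.08,0.06],[-1,14,25,0.051,-0.083,0.049],[-1,11,26,0.053,-0.085,0.039],[-1,8,26,0.055,-0.086,0.028],[-1,5,26,0.056,-0.086,0.018],[-1,2,25,0.058,-0.085,0.009],[-1,-1,25,0.059,-0.082,0]])

```text
t: 8.07
eef_pos: [791.0, 224.0, 357.6]
tcp_rot: [1.516, 0.28, 0.301]
ft_force: [-0.3, -0.5, -0.3]
opening: 0.735
```

```bash
python3 -c "
from h import *
show()
sweep(8,.18)
goto((-220,-4,80),.65,'y',-1)"
```

```text
t 8.07 tcp_s [182.3 154.3 357.6] tip_s [206.  158.5 350.7] F_s [-0.4 -0.5 -0.3] j [ 0.15  0.5   1.73  2.77  0.4  -1.32] open 69.9
tool axes in scanner (cols)
 [[ 0.946  0.262  0.189]
 [ 0.168  0.102 -0.981]
 [-0.276  0.96   0.052]]
[-1.0, 6.0, 20.0, 0.045, -0.068, 0.023] , 0.084
[-1.0, 4.0, 22.0, 0.044, -0.072, 0.015] , 0.085
[-0.0, 0.0, 2.0, 0.003, -0.006, 0.001] , 0.007
shift [-350.4 -372.8   62.9] (in target axes [ -47.5 -488.3  158.3] ) rotvec [ 0.153 -0.13  -0.643] deg 38.6
```

```bash
cat >> h.py <<'E'
def path(tip,tilt,n,m=8,flip=-1):
    s,R,p=cur(); d=np.array([np.sin(tilt),0,-np.cos(tilt)]); z=flip*np.array([0,1,0.]); y=np.cross(z,d)
    Rt=RS*Ro.from_matrix(np.array([d,y,z]).T); pt=RS.apply(np.array(tip)-25*d)+T0
    rv=(R.inv()*Rt).as_rotvec(); 
    for k in range(min(m,n)):
        A=R*Ro.from_rotvec(rv*k/n); print([*map(float,A.inv().apply((pt-p)/n).round(1)),*map(float,(rv/n).round(3))],",")
E
python3 -c "
from h import *
path((-180,-4,110),.65,11)"
```

```text
[-29.2, -30.3, 6.5, 0.014, -0.012, -0.058] ,
[-27.3, -31.9, 7.3, 0.014, -0.012, -0.058] ,
[-25.3, -33.3, 8.1, 0.014, -0.012, -0.058] ,
[-23.2, -34.6, 8.8, 0.014, -0.012, -0.058] ,
[-21.0, -35.8, 9.6, 0.014, -0.012, -0.058] ,
[-18.8, -36.8, 10.3, 0.014, -0.012, -0.058] ,
[-16.5, -37.7, 11.1, 0.014, -0.012, -0.058] ,
[-14.1, -38.4, 11.8, 0.014, -0.012, -0.058] ,
```

Emit:
step_arm(rows=[[-29,-30,6,0.014,-0.012,-0.058],[-27,-32,7,0.014,-0.012,-0.058],[-25,-33,8,0.014,-0.012,-0.058],[-23,-35,9,0.014,-0.012,-0.058],[-21,-36,10,0.014,-0.012,-0.058],[-19,-37,10,0.014,-0.012,-0.058],[-16,-38,11,0.014,-0.012,-0.058],[-14,-38,12,0.014,-0.012,-0.058]])

```text
t: 9.07
eef_pos: [517.6, 73.2, 174.2]
tcp_rot: [1.575, 0.792, 0.176]
ft_force: [-0.7, 0.4, 0.1]
opening: 0.733
```

```bash
python3 -c "
from h import *
show()
path((-180,-4,80),.65,4)"
```

```text
t 9.07 tcp_s [-107.9   39.1  174.2] tip_s [-90.3  40.  156.4] F_s [-0.6  0.5  0.1] j [-0.07  0.37  2.35  2.67  0.38 -1.3 ] open 69.7
tool axes in scanner (cols)
 [[ 0.702  0.711  0.046]
 [ 0.035  0.031 -0.999]
 [-0.712  0.703 -0.003]]
[-2.5, -28.9, 9.8, 0.008, -0.008, -0.032] ,
[-1.4, -28.9, 10.1, 0.008, -0.008, -0.032] ,
[-0.4, -28.8, 10.3, 0.008, -0.008, -0.032] ,
[0.6, -28.7, 10.5, 0.008, -0.008, -0.032] ,
```

Emit:
step_arm(rows=[[-2,-29,10,0.008,-0.008,-0.032],[-1,-29,10,0.008,-0.008,-0.032],[0,-29,10,0.008,-0.008,-0.032],[1,-29,10,0.008,-0.008,-0.032],[0,0,0,0,0,0]])

```text
t: 9.7
eef_pos: [427.7, 19.3, 90.1]
tcp_rot: [1.58, 0.946, 0.132]
ft_force: [0.5, -0.7, -0.1]
opening: 0.737
```

```bash
python3 -c "
from h import *
show()
path((-180,-4,27),.65,3)
for n in('side','top','wrist'):
    im=env.read_camera(n)
    if n=='side': im=cv2.resize(im[120:310,200:400],None,fx=3.5,fy=3.5)
    if n=='top': im=cv2.resize(im[180:350,240:400],None,fx=3.5,fy=3.5)
    cv2.imwrite(f'pics/{n}5.png',im[:,:,::-1])
"
```

```text
t 9.7 tcp_s [-203.9   -3.1   90.1] tip_s [-189.2   -3.    69.8] F_s [ 0.4 -0.7 -0.1] j [-0.23  0.53  2.56  2.75  0.57 -1.52] open 70.0
tool axes in scanner (cols)
 [[ 0.585  0.811 -0.002]
 [ 0.003 -0.005 -1.   ]
 [-0.811  0.585 -0.006]]
[13.4, -6.1, 0.4, -0.002, -0.001, 0.008] ,
[13.3, -6.2, 0.3, -0.002, -0.001, 0.008] ,
[13.3, -6.3, 0.3, -0.002, -0.001, 0.008] ,
```

View pics/side5.png

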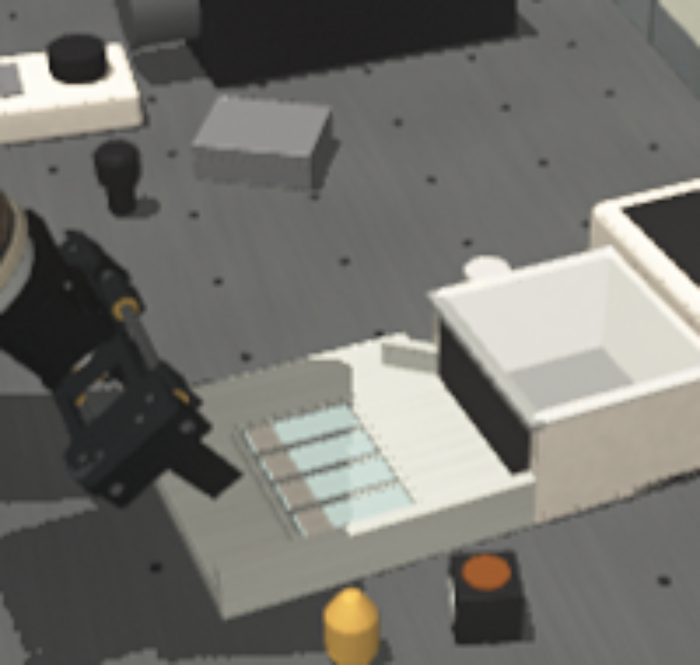

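View pics/wrist5.png

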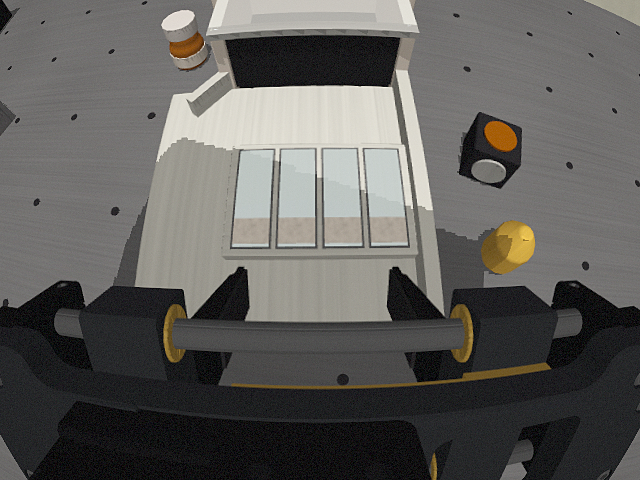

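```bash
cat >> h.py <<'E'
def wray(uv,z,R,p):
    c=env.get_calibration("wrist");u=(uv[0]-c["cx"])/c["fx"];v=(uv[1]-c["cy"])/c["fy"];r=np.hypot(u,v)
    d=np.array([np.sin(r)*u/r,np.sin(r)*v/r,np.cos(r)]);H=np.array(c["hand_eye"])
    o=R.apply(H[:3,3])+p; dd=R.apply(H[:3,:3]@d)
    w=o+dd*(z-o[2])/dd[2]; return RS.inv().apply(w-T0)
E
python3 -c "
from h import *
s,R,p=cur()
for uv,z in(((234,148),28),((404,146),28),((416,253),28),((223,253),28),((226,87),18),((394,86),18),((439,325),38),((398,72),38)): print(uv,wray(uv,z,R,p).round(1))
"
```

```text
(234, 148) [-72.6  60.7  28. ]
(404, 146) [-71.1 -65.6  28. ]
(416, 253) [-154.6  -65.4   28. ]
(223, 253) [-154.5   60.2   28. ]
(226, 87) [ 1.5 79.2 18. ]
(394, 86) [  0.9 -67.8  18. ]
(439, 325) [-203.4  -73.7   38. ]
(398, 72) [ -1.7 -67.7  38. ]
```

Emit:
step_arm(rows=[[13,-6,0,0,0,0],[13,-6,0,0,0,0],[13,-6,0,0,0,0],[0,0,0,0,0,0]])

```text
t: 10.35
eef_pos: [441.6, 22.7, 51.1]
tcp_rot: [1.574, 0.932, 0.132]
ft_force: [-0.2, 0.2, 0.3]
opening: 0.734
```

```bash
python3 -c "
from h import *
show()
path((-160,-4,26),.625,2)
"
```

```text
t 10.35 tcp_s [-189.6   -1.5   51.1] tip_s [-174.7   -1.4   31.1] F_s [-0.2  0.2  0.3] j [-0.21  0.67  2.55  2.83  0.72 -1.61] open 69.7
tool axes in scanner (cols)
 [[ 0.596  0.803  0.004]
 [ 0.004  0.002 -1.   ]
 [-0.803  0.596 -0.002]]
[6.4, 4.6, 1.3, 0.001, -0.002, -0.007] ,
[6.4, 4.6, 1.3, 0.001, -0.002, -0.007] ,
```

Emit:
step_arm(rows=[[4,-3,2,0,0,0],[0,0,0,0,0,0],[6,8,0,0,0,0],[6,8,0,0,0,0],[0,0,0,0,0,0]])

```text
t: 10.98
eef_pos: [463.9, 23.8, 47.9]
tcp_rot: [1.573, 0.929, 0.132]
ft_force: [0.5, 0.4, 0.5]
opening: 0.738
```

```bash
python3 -c "
from h import *
show()
path((-130,-4,25.5),.625,4)
"
```

```text
t 10.97 tcp_s [-167.3   -3.2   47.9] tip_s [-152.3   -3.2   27.8] F_s [0.6 0.3 0.5] j [-0.2   0.67  2.5   2.83  0.67 -1.58] open 70.2
tool axes in scanner (cols)
 [[ 0.598  0.801  0.005]
 [ 0.004  0.003 -1.   ]
 [-0.801  0.598 -0.001]]
[3.8, 4.2, 0.2, 0.001, -0.001, -0.004] ,
[3.8, 4.2, 0.2, 0.001, -0.001, -0.004] ,
[3.8, 4.3, 0.2, 0.001, -0.001, -0.004] ,
[3.8, 4.3, 0.2, 0.001, -0.001, -0.004] ,
```

Emit:
step_arm(rows=[[5,3,0,0,0,0],[6,7,0,0,0,0],[6,8,0,0,0,0],[0,0,0,0,0,0]])

```text
t: 11.48
eef_pos: [485.7, 27.8, 47.4]
tcp_rot: [1.574, 0.929, 0.132]
ft_force: [0.3, 0.2, 0.1]
opening: 0.735
```

```bash
python3 -c "
from h import *
show()
path((-50,-4,25.5),.625,8)
for n in('side','wrist'):
    im=env.read_camera(n)
    if n=='side': im=cv2.resize(im[120:310,200:400],None,fx=3.5,fy=3.5)
    cv2.imwrite(f'pics/{n}6.png',im[:,:,::-1])
"
```

```text
t 11.47 tcp_s [-145.2   -2.    47.4] tip_s [-130.3   -1.9   27.3] F_s [0.3 0.1 0.1] j [-0.17  0.67  2.44  2.83  0.61 -1.55] open 69.8
tool axes in scanner (cols)
 [[ 0.599  0.801  0.004]
 [ 0.004  0.002 -1.   ]
 [-0.801  0.599 -0.002]]
[6.2, 7.9, 0.3, 0.0, -0.0, -0.002] ,
[6.2, 8.0, 0.3, 0.0, -0.0, -0.002] ,
[6.2, 8.0, 0.3, 0.0, -0.0, -0.002] ,
[6.1, 8.0, 0.3, 0.0, -0.0, -0.002] ,
[6.1, 8.0, 0.3, 0.0, -0.0, -0.002] ,
[6.1, 8.0, 0.3, 0.0, -0.0, -0.002] ,
[6.1, 8.0, 0.3, 0.0, -0.0, -0.002] ,
[6.1, 8.0, 0.3, 0.0, -0.0, -0.002] ,
```

View pics/side6.png

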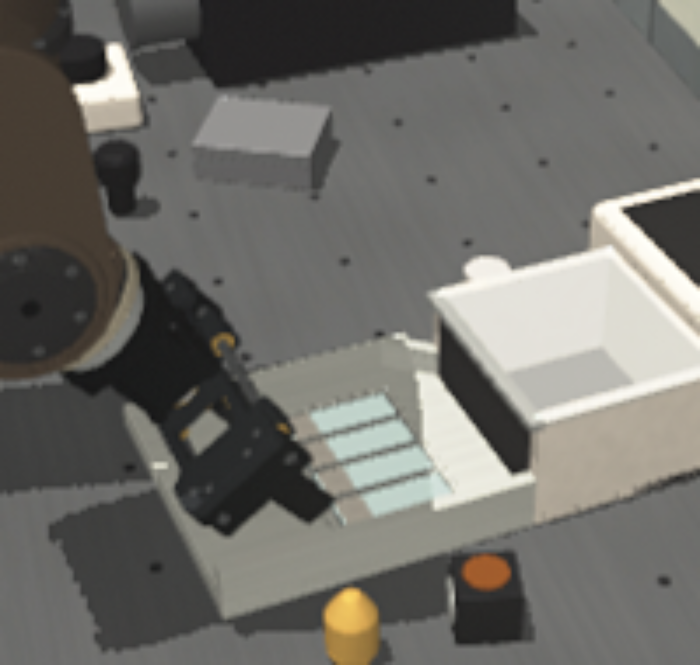

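View pics/wrist6.png

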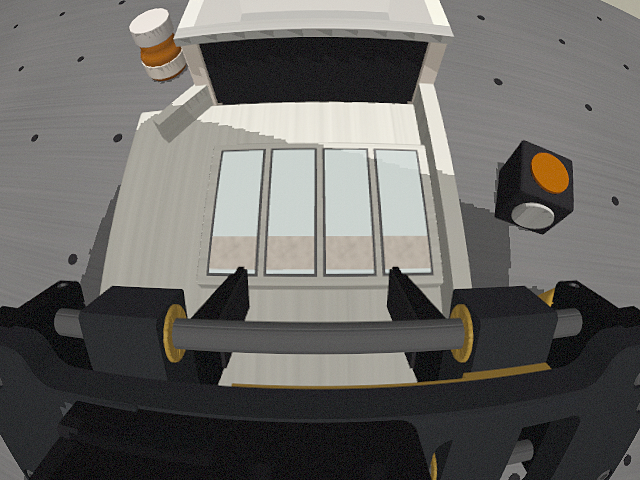

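The side view shows the insert pushed on. In the wrist view its rear edge is at row ~284, with the fingertips at about (240,270). I need to check whether they overhang it.

```bash
python3 -c "
from h import *
s,R,p=cur()
for uv,z in(((216,147),28),((425,145),28),((439,283),28),((197,283),28),((197,287),18),((242,268),30),((396,268),30)): print(uv,wray(uv,z,R,p).round(1))
im=cv2.imread('pics/wrist6.png')[230:310,180:460]
cv2.imwrite('pics/wc6.png',cv2.resize(im,None,fx=2.8,fy=2.8,interpolation=cv2.INTER_CUBIC))
"
```

```text
(216, 147) [-46.  61.  28.]
(425, 145) [-44.1 -65.4  28. ]
(439, 283) [-129.4  -63.    28. ]
(197, 283) [-129.8   61.4   28. ]
(197, 287) [-129.6   64.7   18. ]
(242, 268) [-121.9   37.5   30. ]
(396, 268) [-121.7  -40.2   30. ]
```

View pics/wc6.png

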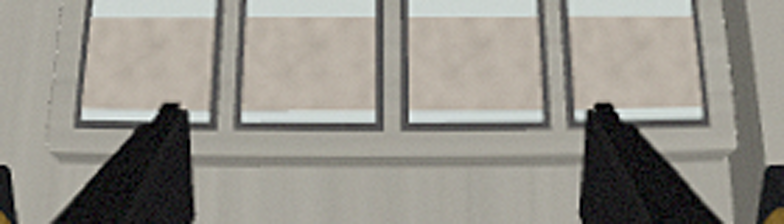

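Emit:
step_arm(rows=[[5,4,0,0,0,0],[5,4,0,0,0,0],[4,5,0,0,0,0],[4,5,0,0,0,0],[4,5,0,0,0,0],[4,5,0,0,0,0],[0,0,0,0,0,0]])

```text
t: 12.45
eef_pos: [517.7, 33.2, 46.5]
tcp_rot: [1.577, 0.93, 0.132]
ft_force: [-0.5, -0.8, 4.4]
opening: 0.742
```

```bash
cat > look.py <<'E'
import sys
from h import *
k=sys.argv[1]; show()
s,R,p=cur(); im=env.read_camera("wrist"); cv2.imwrite(f'pics/wrist{k}.png',im[:,:,::-1])
im=env.read_camera("side"); cv2.imwrite(f'pics/side{k}.png',cv2.resize(im[150:310,230:400],None,fx=4,fy=3.7)[:,:,::-1])
E
python3 look.py 7
```

```text
t 12.45 tcp_s [-112.7   -0.7   46.5] tip_s [-97.8  -0.6  26.5] F_s [-0.6 -0.7  4.4] j [-0.14  0.67  2.36  2.82  0.54 -1.51] open 70.5
tool axes in scanner (cols)
 [[ 0.598  0.801  0.001]
 [ 0.004 -0.002 -1.   ]
 [-0.801  0.598 -0.004]]
```

View pics/wrist7.png

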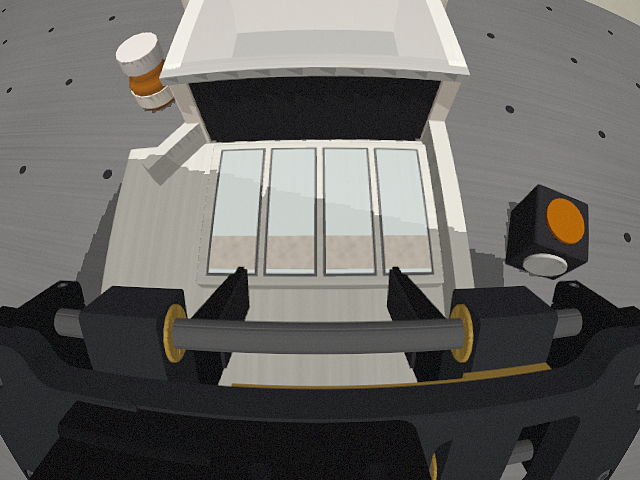

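Emit:
step_arm(rows=[[4,5,0,0,0,0],[4,5,0,0,0,0],[4,5,0,0,0,0],[4,5,0,0,0,0],[4,5,0,0,0,0],[4,5,0,0,0,0]])

```text
t: 13.3
eef_pos: [552.5, 38.2, 46.2]
tcp_rot: [1.579, 0.933, 0.132]
ft_force: [-9.4, -1.4, 13.5]
opening: 0.735
```

```bash
python3 look.py 8
```

```text
t 13.3 tcp_s [-77.6  -0.1  46.2] tip_s [-62.7   0.   26.1] F_s [-9.5 -0.2 13.5] j [-0.12  0.67  2.28  2.8   0.45 -1.45] open 69.8
tool axes in scanner (cols)
 [[ 0.595  0.803 -0.001]
 [ 0.004 -0.004 -1.   ]
 [-0.803  0.595 -0.005]]
```

View pics/wrist8.png

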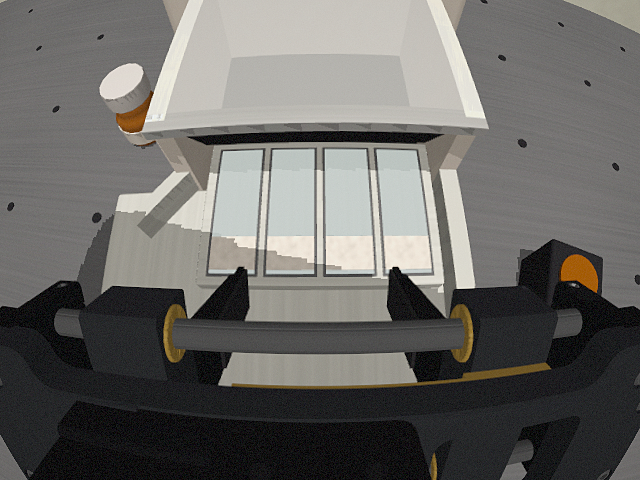

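View pics/side8.png

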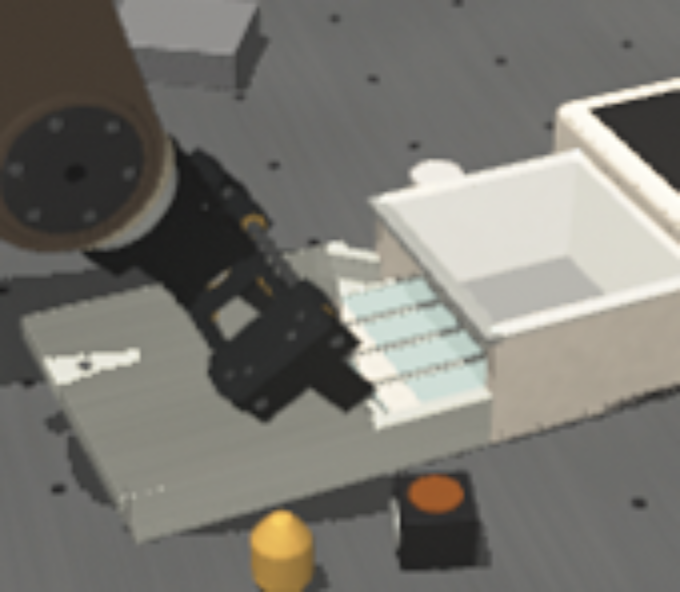

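The insert is entering squarely with the flap swung in. Continuing.

Emit:
step_arm(rows=[[4,5,0,0,0,0],[4,5,0,0,0,0],[4,5,0,0,0,0],[4,5,0,0,0,0],[4,5,0,0,0,0]])

```text
t: 14.02
eef_pos: [582.5, 42.3, 46.3]
tcp_rot: [1.58, 0.934, 0.132]
ft_force: [-8.7, -1.0, 12.0]
opening: 0.733
```

```bash
python3 look.py 9
```

```text
t 14.03 tcp_s [-47.3   0.2  46.3] tip_s [-32.5   0.3  26.2] F_s [-8.8  0.1 12. ] j [-0.1   0.68  2.2   2.77  0.39 -1.41] open 69.7
tool axes in scanner (cols)
 [[ 0.595  0.804 -0.001]
 [ 0.004 -0.004 -1.   ]
 [-0.804  0.594 -0.005]]
```

View pics/wrist9.png

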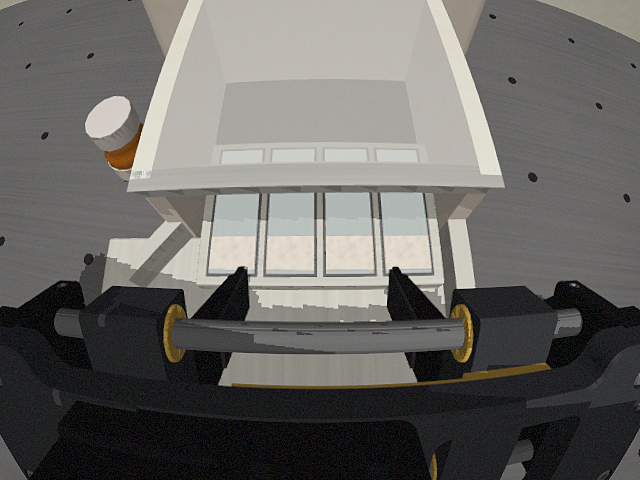

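Emit:
step_arm(rows=[[4,5,0,0,0,0],[4,5,0,0,0,0],[4,5,0,0,0,0],[4,5,0,0,0,0]])

```text
t: 14.62
eef_pos: [607.6, 45.5, 47.0]
tcp_rot: [1.58, 0.932, 0.132]
ft_force: [-4.7, -1.5, 9.4]
opening: 0.741
```

```bash
python3 look.py 10
```

```text
t 14.62 tcp_s [-22.1   0.3  47. ] tip_s [-7.2  0.4 26.9] F_s [-4.9 -0.9  9.4] j [-0.09  0.69  2.14  2.75  0.34 -1.36] open 70.4
tool axes in scanner (cols)
 [[ 0.596  0.803 -0.002]
 [ 0.003 -0.005 -1.   ]
 [-0.803  0.596 -0.005]]
```

View pics/wrist10.png

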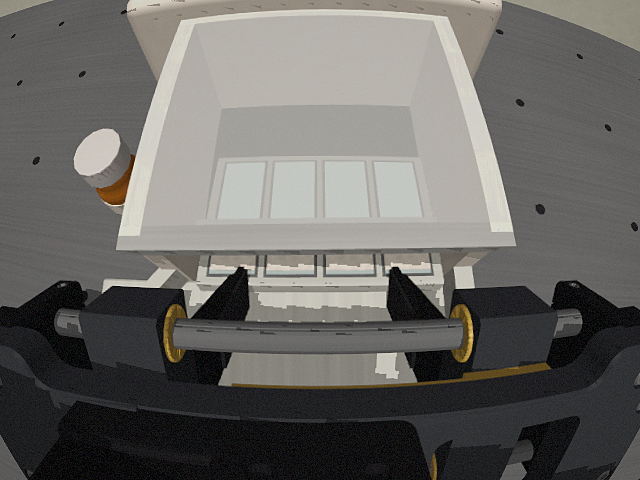

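View pics/side10.png

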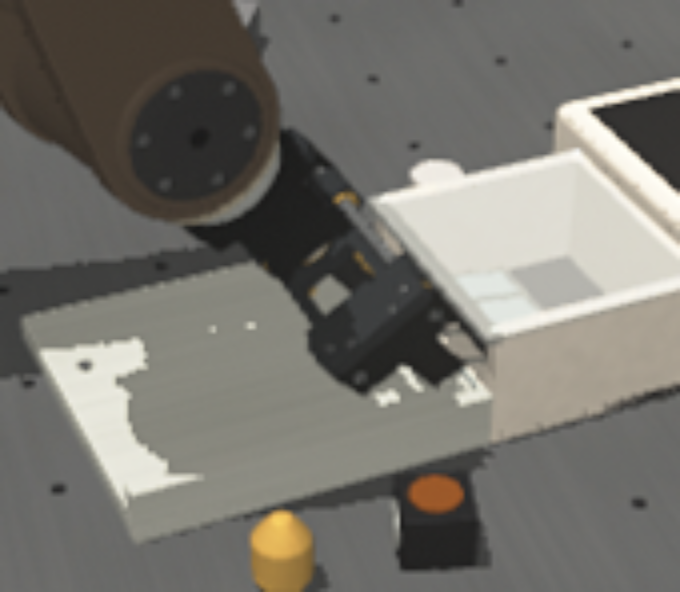

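Rear edge is about 7 mm short of the sill. The last ~16 mm next.

Emit:
step_arm(rows=[[4,5,0,0,0,0],[4,5,0,0,0,0],[4,4,0,0,0,0],[0,0,0,0,0,0]])

```text
t: 15.22
eef_pos: [627.0, 47.9, 44.7]
tcp_rot: [1.58, 0.933, 0.132]
ft_force: [-0.6, -0.1, -0.2]
opening: 0.74
```

```bash
python3 look.py 11
```

```text
t 15.22 tcp_s [-2.5  0.2 44.7] tip_s [12.4  0.3 24.6] F_s [-0.6 -0.1 -0.2] j [-0.08  0.7   2.09  2.72  0.31 -1.33] open 70.3
tool axes in scanner (cols)
 [[ 0.595  0.804 -0.002]
 [ 0.004 -0.005 -1.   ]
 [-0.804  0.595 -0.006]]
```

View pics/wrist11.png

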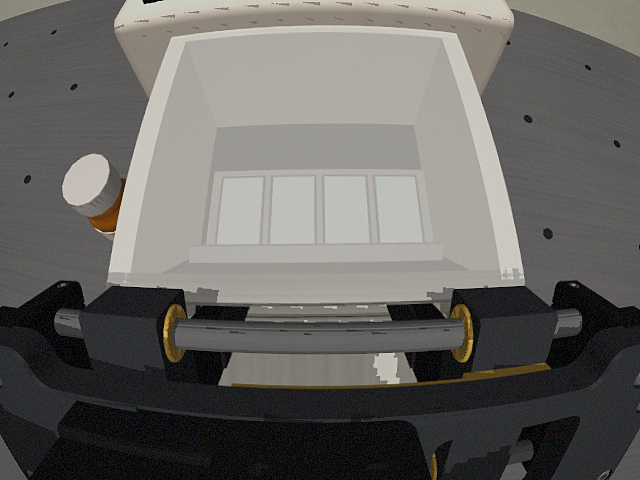

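```bash
python3 -c "
from h import *
s,R,p=cur()
for uv,z in(((218,171),16),((424,170),16),((218,171),28)): print(uv,wray(uv,z,R,p).round(1))
im=cv2.imread('pics/wrist11.png')[150:340,180:460]
cv2.imwrite('pics/wc11.png',cv2.resize(im,None,fx=2.8,fy=2.8,interpolation=cv2.INTER_CUBIC))
"
```

```text
(218, 171) [85.8 62.3 16. ]
(424, 170) [ 86.  -63.5  16. ]
(218, 171) [78.4 58.4 28. ]
```

View pics/wc11.png

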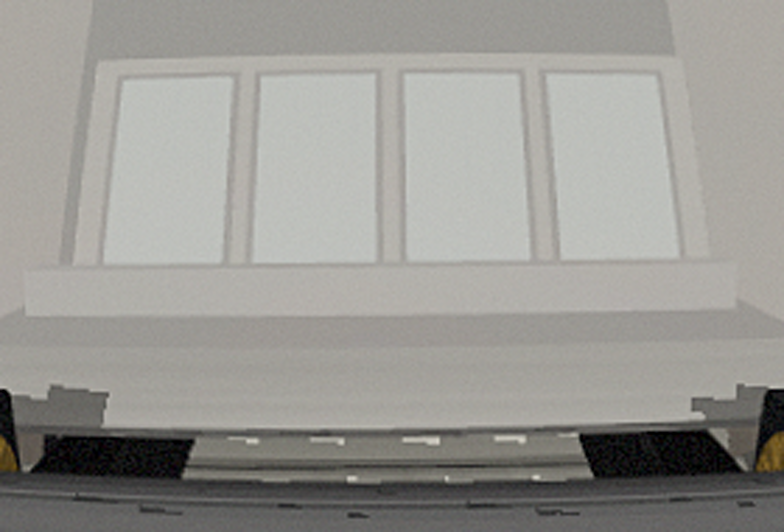

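View pics/side11.png

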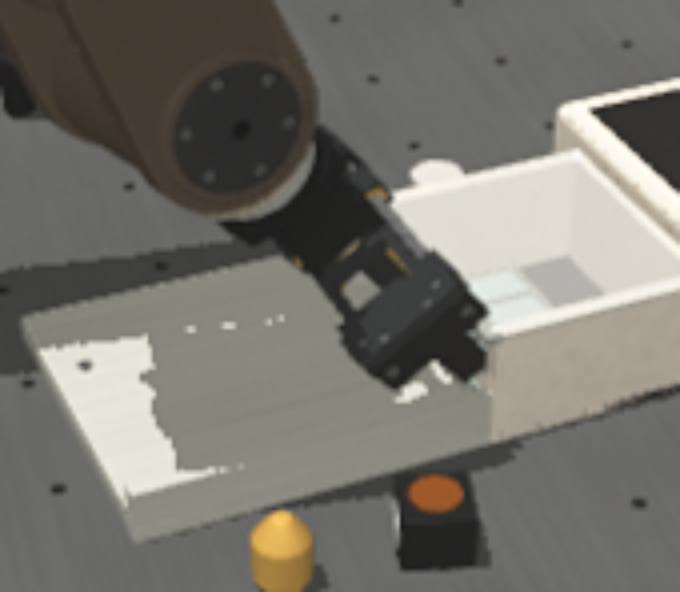

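Force is back to zero and the front edge is at x ≈ 86, so the insert has dropped. Withdrawing.

Emit:
step_arm(rows=[[-6,-6,0,0,0,0],[-6,-7,0,0,0,0],[-6,-7,0,0,0,0],[-6,-7,0,0,0,0],[-6,-7,0,0,0,0],[-10,-10,0,0,0,0],[-16,-16,0,0,0,0],[-16,-16,0,0,0,0]])

```text
t: 16.32
eef_pos: [517.0, 34.3, 58.3]
tcp_rot: [1.58, 0.933, 0.132]
ft_force: [0.5, 0.2, 0.1]
opening: 0.738
```

Emit:
step_arm(rows=[[-16,-12,0,0,0,0],[-16,-12,0,0,0,0],[-16,-12,0,0,0,0],[0,0,0,0,0,0],[0,0,0,0,0,0],[0,0,0,0,0,0]])

```text
t: 17.08
eef_pos: [455.9, 26.6, 76.8]
tcp_rot: [1.579, 0.933, 0.13]
ft_force: [0.1, -0.6, -1.2]
opening: 0.737
```

```bash
python3 look.py 12; python3 -c "
from h import *
im=env.read_camera('top')
cv2.imwrite('pics/top12.png',cv2.resize(im[170:310,250:380],None,fx=4.2,fy=4.2,interpolation=cv2.INTER_CUBIC)[:,:,::-1])"
```

```text
t 17.07 tcp_s [-174.9    0.6   76.8] tip_s [-160.1    0.7   56.8] F_s [ 0.1 -0.6 -1.2] j [-0.19  0.58  2.5   2.79  0.58 -1.53] open 70.0
tool axes in scanner (cols)
 [[ 0.595  0.803 -0.003]
 [ 0.002 -0.005 -1.   ]
 [-0.803  0.595 -0.005]]
```

View pics/wrist12.png

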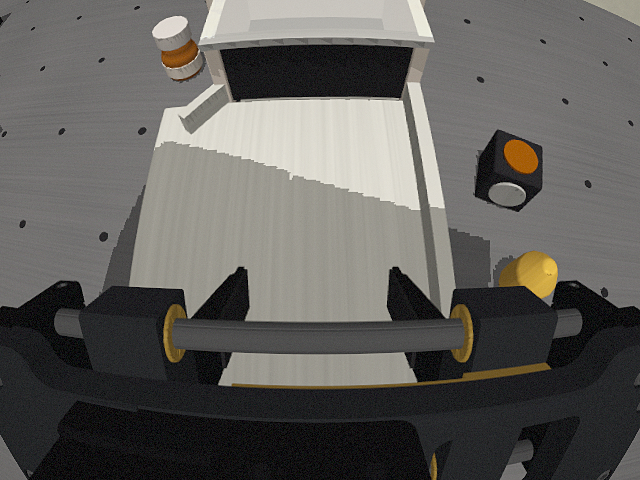

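View pics/side12.png

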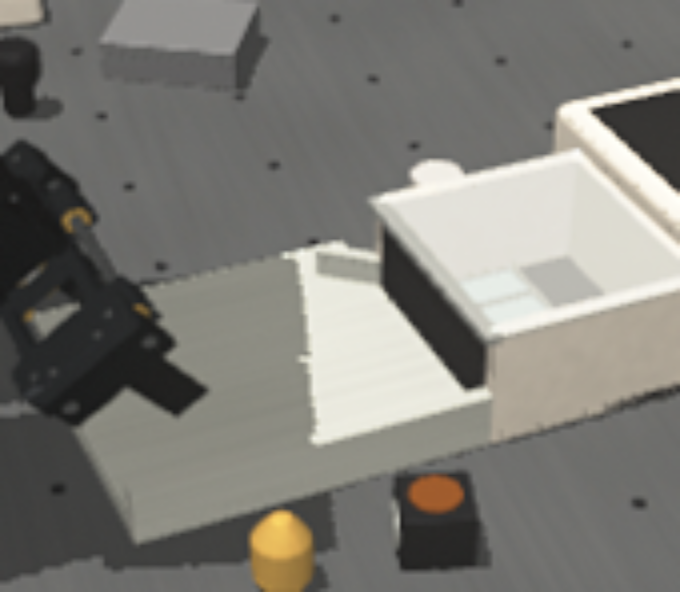

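View pics/top12.png

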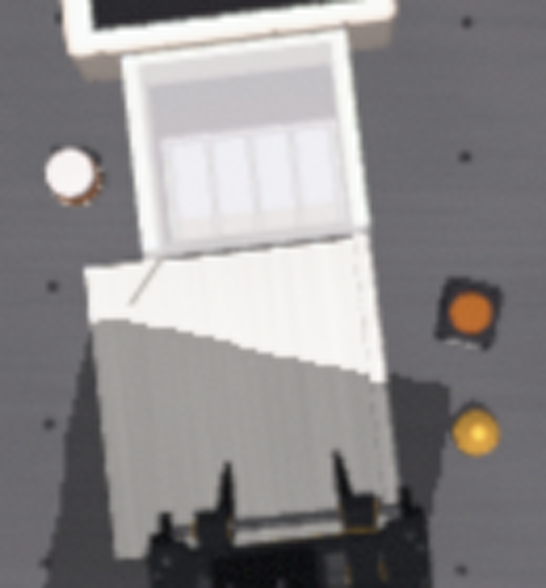

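The flap hangs shut across the mouth again. The insert is under the clear cover, its front edge at (162,140)–(332,122) in the top crop. One numeric check before handing in.

```bash
python3 -c "
from h import *
for X,Y in((162,138),(332,122)):
    w=ray('top',((X+.5)/4.2-.5+250,(Y+.5)/4.2-.5+170),16); print(RS.inv().apply(np.r_[w,16]-T0).round(1))
# flap lower edge in wrist view
s,R,p=cur()
for uv in((231,100),(406,97)): print(wray(uv,21,R,p).round(1))
print(env.job_done())"
```

```text
[87.4 62.9 16. ]
[ 85.  -61.1  16. ]
[-3.1 70.2 21. ]
[ -0.8 -68.2  21. ]
the job is handed in; nothing more can be done
None
```

The insert is lying in the well, the flap has swung shut behind it, and I handed the job in at about 17 s. No verdict was reported, so this rests on my own checks.

**What I did:**
1. With the fingers upright, I pushed the insert sideways until it squared up against the fence (24 N at contact).
2. I turned the wrist over so the fingers tilted about 36° with the tips pointing inward.
3. I pushed the insert from behind with both fingertips, through the flap, until it dropped off the sill. The peak reading on this push was about 16 N.
4. I drew the fingers back out to about 160 mm before the mouth, clear of everything.

**Last checks:**
- **Position:** the insert's front edge measured x ≈ 85–87 mm, the same in the wrist and top views. That puts its centre about 43 mm inside the mouth, square to within about 0.02 rad. It is close to the 41 mm limit, and my measurements are only good to about 2 mm. If the insert lies flat behind the sill, though, its centre cannot be nearer than 43 mm.
- **Flat and down:** I did not measure its height or tilt. I inferred the drop from the push force falling to zero, the fingertips passing the sill, and the flap closing.
- **Flap:** its lower edge measured within about 3 mm of x = 0, so it is shut.
- **Bystanders:** the filter cube, objective and oil jar look unmoved in the last pictures, and the slide box and eyepiece too where they show. I did not re-measure them, and the arm went nowhere near the driver or beaker.

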